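# Fetch the small tin from behind the canister

## Robot

A 7-joint arm with a two-finger parallel gripper is mounted at the origin on the work surface. World frame = base frame: x ahead of the robot, y to its left, z up, the work surface at z = 0. Lengths are in m, angles in rad, forces in N, time in s.
With the tool pointing down it reaches from about 0.4 to 0.9 m from the base axis. Payload 5.5 kg.
Tool frame: the origin (TCP) lies midway between the tips of the shut fingers; the grasp point (between the pads) lies 19 mm behind it (manip.grip_depth is the distance from the TCP to the grasp point, in m); z points along the fingers, x is the direction in which the jaws open and shut, and the axes are right-handed (so a half turn about z gives the same grasp; the last joint's range is limited). The gripper opens to 92 mm and grips with 3 to 60 N. Pads are 19 mm wide; open, the fingers measure 130 mm over their backs; the gripper's body (75 mm by 190 mm) begins 47 mm behind the grasp point.
Start: joints at [-1.083, 0.501, -0.427, 1.55, 0.221, 1.138, -0.21], TCP at [0.145, 0.634, 0.227] pointing down, gripper open.
Joint ranges: [-2.88, 2.88], [-0.31, 2.03], [-1.54, 1.56], [0.2, 2.42], [-1.41, 4.55], [0.19, 2.02], [-2.57, 2.57]. Speed limits (rad/s): [2.57, 2.57, 3.14, 3.14, 3.14, 3.14, 3.14].

## Interface

Orientations are given as a unit quaternion [x, y, z, w].
In Python, from bench import manip, effector, viewer gives the robot as it stands. Calls block until the motion is done:
- manip.move_pose(position, orientation): joint-space move of the TCP to a pose.
- manip.servo_line(position, ori=None, vel=0.15): straight line of the TCP; ori=None keeps the orientation; vel is the mean speed in m/s.
- manip.movej(angles): joint-space move.
- effector.open_jaws() and effector.close(f_grip=None): open the fingers fully, or close them until they stop; f_grip is the grip in N (None keeps the last).
- manip.sleep(seconds).
- manip.solve_ik(position, orientation): joint angles nearest the present ones, or None.
- viewer.get_image(name): name is "scene" or "side" or "wrist"; returns the picture (420x560x3 uint8, red, green, blue); there is no depth.
- viewer.get_calibration(name): a dict with "vfov" (degrees; the focal length in pixels is half the picture's height over the tangent of half this angle, whatever the lens; pixels are square), "cx", "cy" (the principal point, pixels), "eye" and "attitude" of the camera in the world. Camera axes: x right, y down, z forward; pixel columns grow to the right and rows downward; lengths in m; the calibration is good to about 2 mm. A picture is of the moment at which its call begins: read the wrist's pose just before it. get_calibration takes no time and is no camera call; for the wrist camera it gives the pose at the moment of the call.
A pose or a line that the arm cannot do raises manip.PlanningError and nothing moves.
- manip.hand_in(): hands the job in, once; it reports no verdict.
Readings, each from a call of its own:
- manip.current_clock(): time.
- manip.current_q(): joint angles.
- manip.current_joint_velocities(): joint speeds.
- manip.current_tau(): joint torques, N m.
- manip.current_tool_pos(): TCP position.
- manip.current_tcp_rot(): TCP orientation.
- manip.current_force(): force on the tool from outside, world axes, zero at the start.
- manip.current_wrist_torque(): the same for the moment, N m.
- manip.current_finger_gap(): finger opening in m.
Only numpy, scipy, OpenCV 4.12 (cv2) and the standard library are available. Lean on these libraries where they do the work, as an engineer would, in place of code of your own. Each camera call takes 0.05 s, during which the arm holds its last target.

## Task

Stand the tall steel canister aside on the bench, take out the small round tin hidden behind it and stand it in the middle of the round cork mat, then put the canister back centred on the round black mark in its tray where it stood. Keep both upright all the while.

Things in the scene. Friction and masses are not known exactly. Their poses are not given: they have to be found in the camera images.
- canister: Tall round steel canister, cream screw cap, loose, 0.2-0.42 kg. Body 66 mm diameter, 135 mm high; cap 58 mm diameter from 138 to 170 mm (top): grip it there, from above. Origin: centre of its underside, z up its axis, yaw meaningless. It stands in one of two like wooden trays, on the robot's side of the tin, 1 to 16 mm from it. (The other tray's necked glass bottle and oblong tin stay put.)
- tin: Small plain round metal tin, loose, 80-170 g, 50 mm high: lower body 46 mm diameter, lid 48 mm diameter from 34 to 50 mm. Origin: centre of its underside, z up its axis, yaw meaningless. It stands on the tray's floor behind the canister (away from the robot).
- spot (a point): Centre of the round black mark (76 mm across) on the canister's tray floor, 8 mm above the bench. x points along the tray to the tin, z up. Tray: fixed, turned up to 12 degrees; in x from 40 mm before the mark to 130 mm behind, 130 mm wide; front open, side walls 16 mm and back wall 40 mm above the bench. Bench at x 0.38 to 0.47 m, y -0.1 to 0.1 m (world) is always empty.
- mat: Round cork mat fixed to the bench on the robot's left or right, 110 mm diameter, 6 mm thick. Origin: centre of its underside, z up; its top is 6 mm higher. (A square board with blue glass tiles lies on the other side: not to be used.)
Mind the look-alikes: they are no part of the job. What is shaped like the tin but red is not meant.

How it is judged:
By the outcome, as a careful person would: the job done as asked, in the order asked, and still so for the second after the job is handed in, with the robot touching nothing.
It also fails if it takes over 72 s, if anything falls off the work surface, if the arm or the gripper's body presses on something with over 40 N, if the wrist force passes 120 N, or if a joint passes its speed limit or range.

## Working session

There is one attempt and no reset: what is moved stays moved. The work goes in short steps, each a Python script; the robot and the scene stay as the last script left them, time stands still between calls to the robot, and variables do not carry over. Pictures are saved under pics/ and viewed, and the job is handed in when it is done.

```bash
ls; mkdir -p pics
python3 - <<'E'
from bench import manip, effector, viewer
import cv2
print(manip.current_clock(), manip.current_tool_pos(), manip.current_tcp_rot(), manip.grip_depth)
for n in ("scene","side","wrist"):
    c=viewer.get_calibration(n); print(n,c)
    cv2.imwrite(f"pics/{n}0.png", viewer.get_image(n)[:,:,::-1])
E
```

```text
pics
0.0 [0.14479587 0.63292864 0.22565221] [ 7.81941949e-01  6.23350448e-01 -7.94359318e-04  6.12705347e-04] 0.0188
scene {'vfov': 57.91241986736687, 'cx': 275.5750960072323, 'cy': 207.01178110809164, 'eye': array([ 1.11426093, -0.28851868,  0.82369186]), 'attitude': array([ 0.8233814 ,  0.47171439, -0.15360411, -0.27556195])}
side {'vfov': 55.9764847817152, 'cx': 281.0537552409287, 'cy': 209.21029326681315, 'eye': array([0.29630364, 0.66683595, 0.58042434]), 'attitude': array([-0.20672194,  0.86662973, -0.44184721,  0.10483316])}
wrist {'vfov': 68.43612368494348, 'cx': 275.341260796311, 'cy': 213.20892717007746, 'eye': array([0.06608095, 0.6505813 , 0.38449235]), 'attitude': array([0.77298179, 0.61611982, 0.09395962, 0.11860484])}
```

View pics/scene0.png

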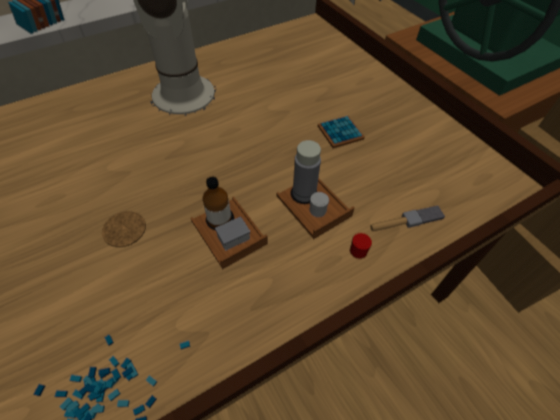

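View pics/side0.png

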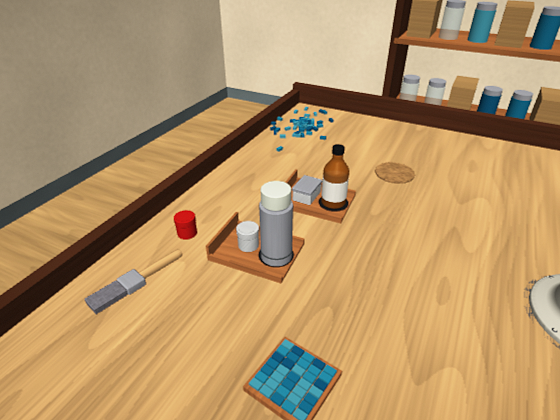

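View pics/wrist0.png

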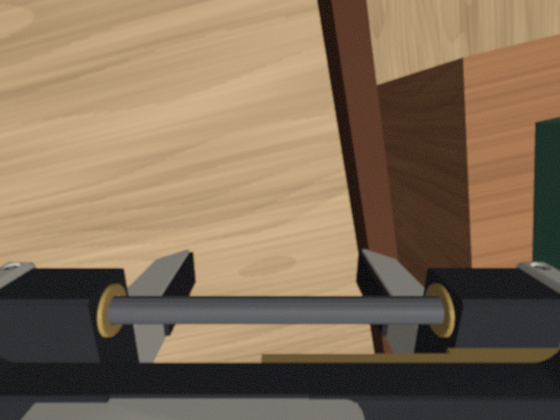

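Scene view: the canister is at about (307,170) with the small grey tin at (319,205) in the right tray. The cork mat is at (124,229), and the red look-alike is at (361,245). Next I'll look at enlarged crops.

```bash
cat > h.py <<'E'
import numpy as np, cv2
from scipy.spatial.transform import Rotation as R
def ray(c,u,v):
    f=210/np.tan(np.radians(c['vfov'])/2)
    d=np.array([(u-c['cx'])/f,(v-c['cy'])/f,1.])
    d=R.from_quat(c['attitude']).apply(d); return np.array(c['eye']),d/np.linalg.norm(d)
def onz(c,u,v,z):
    e,d=ray(c,u,v); return e+d*(z-e[2])/d[2]
def proj(c,p):
    f=210/np.tan(np.radians(c['vfov'])/2)
    q=R.from_quat(c['attitude']).inv().apply(np.array(p)-c['eye']); return np.array([c['cx']+f*q[0]/q[2],c['cy']+f*q[1]/q[2]])
def tri(*rs):
    A=np.zeros((3,3));b=np.zeros(3)
    for e,d in rs:
        P=np.eye(3)-np.outer(d,d);A+=P;b+=P@e
    x=np.linalg.solve(A,b); return x,[np.linalg.norm((np.eye(3)-np.outer(d,d))@(x-e)) for e,d in rs]
def crop(src,dst,x0,y0,x1,y1,s):
    im=cv2.imread(src)[y0:y1,x0:x1]; cv2.imwrite(dst,cv2.resize(im,None,fx=s,fy=s,interpolation=cv2.INTER_CUBIC))
E
python3 - <<'E'
from h import *
from bench import viewer
crop('pics/scene0.png','pics/sc1.png',260,130,370,240,5)
crop('pics/side0.png','pics/si1.png',200,170,320,290,5)
S=viewer.get_calibration('scene');T=viewer.get_calibration('side')
for n,c,p in (('mat',S,(124,229)),('mat',T,(395,173)),('base',S,(183,95)),('tile',S,(341,131))): print(n,onz(c,*p,0.006))
E
```

```text
mat [ 0.45535736 -0.34559535  0.006     ]
mat [ 0.44334075 -0.34129077  0.006     ]
base [ 0.01559597 -0.00412026  0.006     ]
tile [0.43587162 0.35870828 0.006     ]
```

View pics/sc1.png

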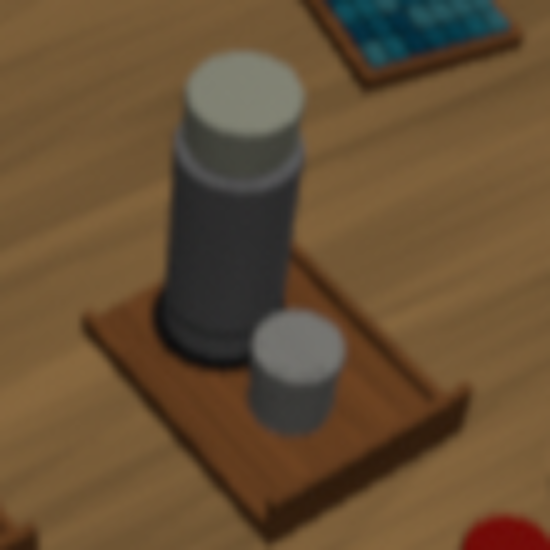

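View pics/si1.png

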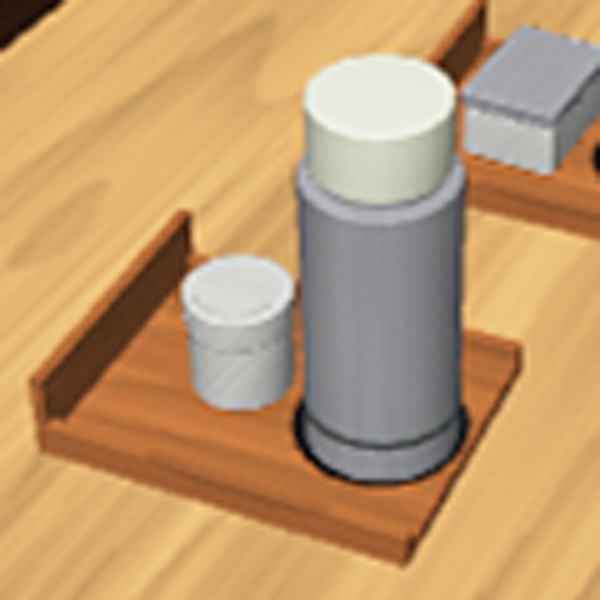

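```bash
python3 - <<'E'
from h import *
from bench import viewer
S=viewer.get_calibration('scene');T=viewer.get_calibration('side')
can=((309,149),(276,189.4)); tin=((319.6,199.4),(247.6,225))
for n,(a,b),z in (('can',can,.178),('tin',tin,.058),('mat',((124,229),(395,173)),.006)):
    print(n,onz(S,*a,z),onz(T,*b,z),tri(ray(S,*a),ray(T,*b)))
# tray corners top: scene
for p in ((86,318),(300,252),(270,505)): print(onz(S,260+p[0]/5,130+p[1]/5,.016))
for p in ((405,545),(520,350)): print(onz(T,200+p[0]/5,170+p[1]/5,.016))
# mat ellipse fit
for n,c in(('scene',S),('side',T)):
    im=cv2.imread(f'pics/{n}0.png'); 
    print(n,[im[y,x] for x,y in (((124,229),(124,200)) if n=='scene' else ((395,173),(395,200)))])
# wrist cam rel. to tcp
from bench import manip
w=viewer.get_calibration('wrist'); r=R.from_quat(manip.current_tcp_rot())
print(r.inv().apply(w['eye']-manip.current_tool_pos()), (r.inv()*R.from_quat(w['attitude'])).as_matrix())
E
python3 -c "
from h import *
crop('pics/scene0.png','pics/sm.png',84,190,164,260,7)
crop('pics/side0.png','pics/tm.png',360,145,430,200,8)"
```

```text
can [0.59137872 0.11808476 0.178     ] [0.58256996 0.12022323 0.178     ] (array([0.58630022, 0.11876593, 0.17503916]), [np.float64(0.002756175755839627), np.float64(0.0027561757558396396)])
tin [0.65967425 0.11649913 0.058     ] [0.65807906 0.10784427 0.058     ] (array([0.65846713, 0.11324497, 0.06069793]), [np.float64(0.0033055610950148656), np.float64(0.0033055610950149007)])
mat [ 0.45535736 -0.34559535  0.006     ] [ 0.44334075 -0.34129077  0.006     ] (array([ 4.46649717e-01, -3.47542675e-01, -2.16045125e-04]), [np.float64(0.0031958421180786384), np.float64(0.003195842118078676)])
[0.55987912 0.04999287 0.016     ]
[0.57943306 0.17807542 0.016     ]
[0.71163834 0.06865535 0.016     ]
[0.54169368 0.18014691 0.016     ]
[0.54951472 0.05270852 0.016     ]
scene [array([ 43,  75, 104], dtype=uint8), array([ 56,  92, 119], dtype=uint8)]
side [array([ 75, 124, 174], dtype=uint8), array([101, 163, 209], dtype=uint8)]
[-0.00068658 -0.08064024 -0.15874339] [[ 9.99999500e-01 -5.72337176e-04  8.19557953e-04]
 [ 3.00896705e-04  9.54187131e-01  2.99210340e-01]
 [-9.53260853e-04 -2.99209944e-01  9.54186827e-01]]
```

View pics/sm.png

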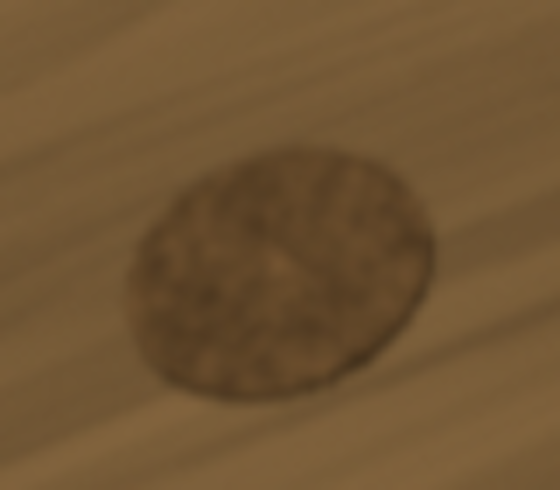

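View pics/tm.png

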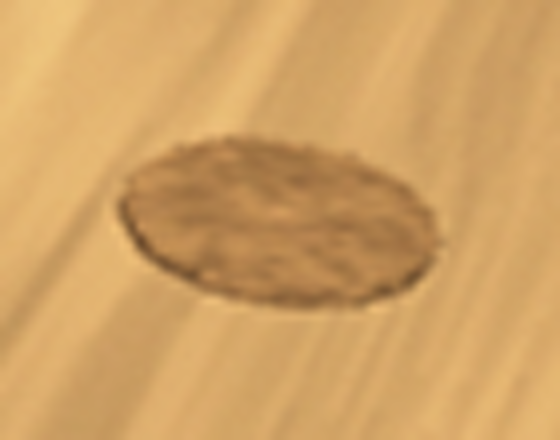

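The scene and side cameras disagree by up to about 1 cm, so I'll check with the wrist camera from above.

```bash
cat >> h.py <<'E'
def down(yaw):  # tool z down, tool x at angle yaw in world xy
    c,s=np.cos(yaw),np.sin(yaw)
    return R.from_matrix(np.array([[c,s,0],[s,-c,0],[0,0,-1]])).as_quat()
def shot(name):
    from bench import viewer
    c=viewer.get_calibration('wrist'); im=viewer.get_image('wrist')[:,:,::-1].copy(); cv2.imwrite(f'pics/{name}.png',im); return c,im
E
python3 - <<'E'
from h import *
from bench import manip,viewer
import pickle
manip.move_pose([.55,.12,.36],down(np.radians(81.3)))
print(manip.current_clock(),manip.current_tool_pos())
manip.sleep(0.2)
c,im=shot('w1'); pickle.dump(c,open('w1.pkl','wb')); print(c)
E
```

```text
2.525 [0.54965947 0.12134434 0.35973601]
{'vfov': 68.43612368494348, 'cx': 275.341260796311, 'cy': 213.20892717007746, 'eye': array([0.4699738 , 0.13210196, 0.51854043]), 'attitude': array([0.74970971, 0.64426372, 0.09888423, 0.1143745 ])}
```

View pics/w1.png

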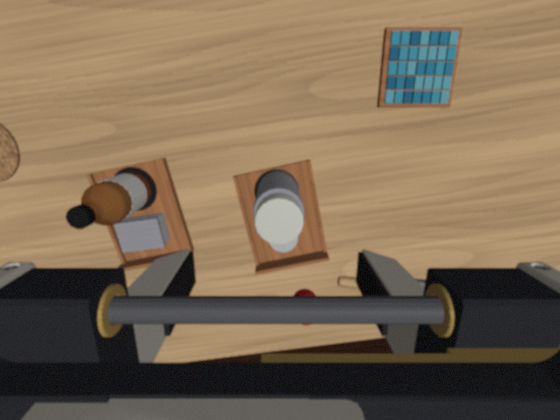

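Run:
```python
from h import *
import pickle
from bench import viewer
c=pickle.load(open('w1.pkl','rb')); S=viewer.get_calibration('scene');T=viewer.get_calibration('side')
im=cv2.imread('pics/w1.png'); crop('pics/w1.png','pics/w1c.png',220,145,340,285,4)
hsv=cv2.cvtColor(im,cv2.COLOR_BGR2HSV); print(hsv[217,278],im[217,278])
for p in ((235,178),(309,161),(327,258),(257,269)): print('w',onz(c,*p,.016))
for p in ((386,28),(460,28),(450,107),(379,106)): print('tile w',onz(c,*p,.006))
for p in ((318,127),(345,117),(362,136),(335,146)): print('tile s',onz(S,*p,.006))
for p in ((287,337),(341,375),(296,418),(245,377)): print('tile t',onz(T,*p,.006))
print('cap',onz(c,279,218,.178))
from bench import manip
print(manip.current_tool_pos(), R.from_quat(manip.current_tcp_rot()).as_matrix())
print(R.from_quat(c['attitude']).as_matrix())
```

```text
[ 33  12 186] [177 186 185]
w [0.55560966 0.05235789 0.016     ]
w [0.54626222 0.17610508 0.016     ]
w [0.72248005 0.18753778 0.016     ]
w [0.72515093 0.06023049 0.016     ]
tile w [0.37213263 0.31137794 0.006     ]
tile w [0.38840653 0.41858522 0.006     ]
tile w [0.49722254 0.40594939 0.006     ]
tile w [0.47896771 0.29572541 0.006     ]
tile s [0.38376242 0.30617385 0.006     ]
tile s [0.38792502 0.4102906  0.006     ]
tile s [0.48754591 0.4020354  0.006     ]
tile s [0.48125454 0.30249818 0.006     ]
tile t [0.47557524 0.28818858 0.006     ]
tile t [0.36912933 0.31296484 0.006     ]
tile t [0.40396436 0.40503391 0.006     ]
tile t [0.50171675 0.38382466 0.006     ]
cap [0.58187979 0.11969582 0.178     ]
[0.54987494 0.12055168 0.35983655] [[ 1.50343007e-01  9.88633851e-01 -2.97282596e-04]
 [ 9.88633896e-01 -1.50343005e-01  3.11311358e-05]
 [-1.39170642e-05 -2.98584000e-04 -9.99999955e-01]]
[[ 1.50292349e-01  9.43401859e-01  2.95643606e-01]
 [ 9.88641194e-01 -1.43685478e-01 -4.40803066e-02]
 [ 8.94249536e-04  2.98910381e-01 -9.54280768e-01]]
```

View pics/w1c.png

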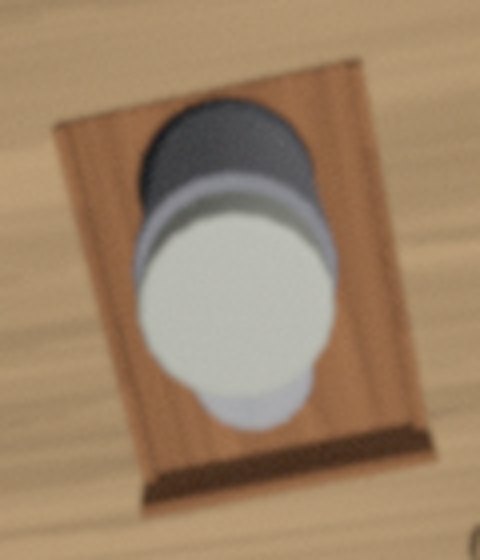

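Wrist view: the cap centre is at about (279,218), which gives (0.582, 0.120). The side view agrees with that. The tray yaw is about +4°. Next I'll grasp the cap.

Run:
```python
from h import *
from bench import manip,effector,viewer
q=down(np.radians(94.3))
X,Y=.582,.1197
manip.move_pose([X,Y,.25],q)
print('t',manip.current_clock(),manip.current_tool_pos(),manip.current_q())
manip.servo_line([X,Y,.151],vel=.1)
print(manip.current_tool_pos(),manip.current_force())
cv2.imwrite('pics/side2.png',viewer.get_image('side')[:,:,::-1])
crop('pics/side2.png','pics/side2c.png',170,100,370,300,3)
print(viewer.get_image('scene').shape,manip.current_clock())
```

```text
t 3.3083 [0.58203283 0.11983506 0.25032986] [-0.15550111  0.3498675  -0.11767933  1.6789551   0.04450395  1.11607442
  1.35843557]
[0.58262244 0.1198604  0.15178485] [ 0.25656428  0.32650712 -0.67129217]
(420, 560, 3) 4.55
```

View pics/side2c.png

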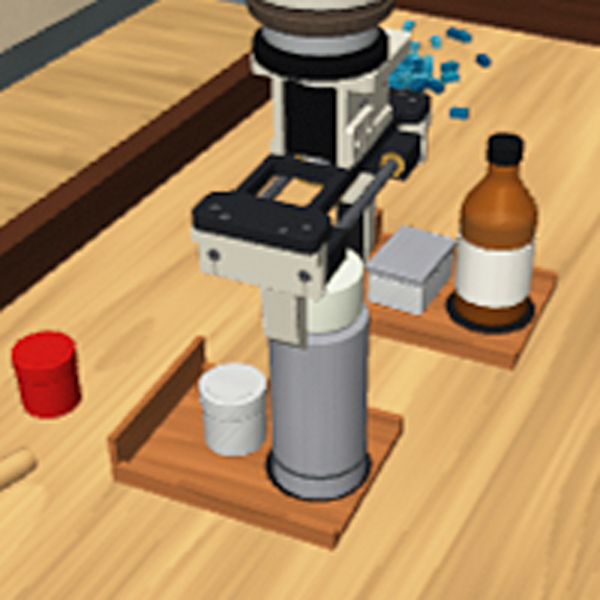

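The finger lines up with the cap axis and the pads clear the shoulder, so I'll grip, lift and set it aside.

Run:
```python
from h import *
from bench import manip,effector,viewer
effector.close(f_grip=30)
g=manip.current_tool_pos(); print('grip',manip.current_clock(),g,manip.current_finger_gap(),manip.current_force())
manip.servo_line([g[0],g[1],g[2]+.09],vel=.12)
print('lift',manip.current_force(),manip.current_finger_gap(),manip.current_clock())
manip.servo_line([.425,.0,g[2]+.06],vel=.2)
manip.servo_line([.425,.0,g[2]-.008+.004],vel=.08)
print(manip.current_tool_pos(),manip.current_force(),manip.current_clock())
z=g[2]-.008+.004
f0=manip.current_force()[2]
for i in range(8):
    z-=.001; manip.servo_line([.425,.0,z],vel=.03)
    f=manip.current_force()[2]; print(i,round(z-g[2]+.008,4),f)
    if f-f0>2.5: break
cv2.imwrite('pics/side3.png',viewer.get_image('side')[:,:,::-1])
print(manip.current_tool_pos(),manip.current_clock(),manip.current_tcp_rot())
```

```text
grip 5.1917 [0.58201486 0.11951851 0.15101154] 0.057552869878749496 [-0.05375324 -0.20985271  0.82938112]
lift [ 0.56265086 -0.00561929 -3.37990771] 0.05748109972643716 6.0917
[4.25429885e-01 6.00992328e-05 1.47346200e-01] [-0.56686126 -0.36724284 -2.8880827 ] 8.1917
0 0.003 -2.6268795844656063
1 0.002 -3.139647165502378
2 0.001 -2.563553984878989
3 -0.0 -2.465010592126475
4 -0.001 5.72553408103009
[ 4.25655459e-01 -5.02145461e-06  1.42900100e-01] 9.4917 [6.80130330e-01 7.33090977e-01 4.14273141e-04 4.26029138e-04]
```

View pics/side3.png

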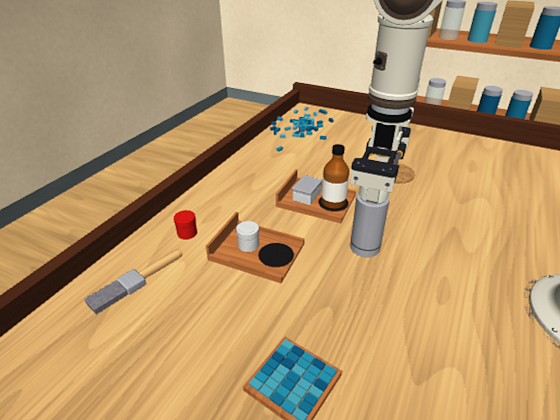

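Run:
```python
from h import *
from bench import manip,effector,viewer
import pickle
effector.open_jaws()
p=manip.current_tool_pos()
manip.servo_line([p[0],p[1],.24],vel=.15)
manip.move_pose([.57,.12,.31],down(np.radians(94.3))); manip.sleep(.3)
c,im=shot('w2'); pickle.dump(c,open('w2.pkl','wb'))
print(manip.current_clock())
hsv=cv2.cvtColor(im,cv2.COLOR_BGR2HSV)
m=(im.max(2)<40).astype(np.uint8); m[240:]=0
n,l,st,ce=cv2.connectedComponentsWithStats(m); print(st[1:],ce[1:])
crop('pics/w2.png','pics/w2c.png',180,90,380,290,3)
```

```text
12.2083
[[ 100  122   38   50  296]
 [  21  149   36   26  760]
 [ 250  163   46   45 1640]] [[126.4222973  142.77364865]
 [ 38.47368421 161.43026316]
 [272.56097561 184.78353659]]
```

View pics/w2c.png

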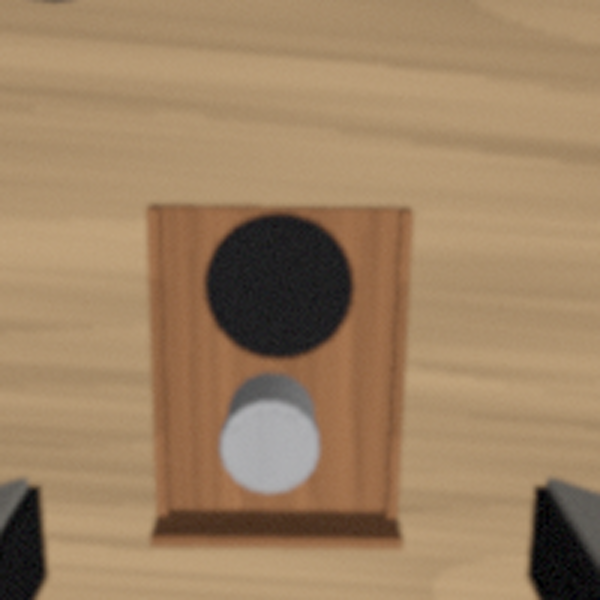

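Wrist view: the mark is at about pixel (272,185) and the tin lid at about (270,239). I'll cast the contours onto their planes and cross-check with the side and scene cameras.

```bash
cat >> h.py <<'E'
def circ(c,mask,z):
    cn=max(cv2.findContours(mask.astype(np.uint8),cv2.RETR_EXTERNAL,cv2.CHAIN_APPROX_NONE)[0],key=cv2.contourArea)
    P=np.array([onz(c,float(u),float(v),z)[:2] for u,v in cn[:,0]])
    (e,ax,a)=cv2.fitEllipse((P*1e4).astype(np.float32))
    return np.array(e)/1e4,np.array(ax)/1e4,P.mean(0)
E
python3 - <<'E'
from h import *
import pickle
from bench import viewer,manip
c=pickle.load(open('w2.pkl','rb')); im=cv2.imread('pics/w2.png')
S=viewer.get_calibration('scene');T=viewer.get_calibration('side')
box=np.zeros(im.shape[:2],bool); box[155:215,240:305]=1
print('mark w',circ(c,(im.max(2)<60)&box,.008))
print('tin px',im[238,270],im[225,270],im[250,300])
box[:]=0; box[205:262,245:300]=1
hsv=cv2.cvtColor(im,cv2.COLOR_BGR2HSV)
m=(hsv[...,1]<40)&(im.min(2)>110)&box
print('tin w',circ(c,m,.058)); 
s=viewer.get_image('scene')[:,:,::-1].copy(); t=viewer.get_image('side')[:,:,::-1].copy()
cv2.imwrite('pics/scene4.png',s);cv2.imwrite('pics/side4.png',t)
crop('pics/scene4.png','pics/sc4.png',260,130,370,240,5)
crop('pics/side4.png','pics/si4.png',200,170,320,290,5)
box[:]=0; box[235:275,250:300]=1
print('mark side',circ(T,(t.max(2)<50)&box,.008))
box[:]=0; box[170:230,270:340]=1
print('mark scene',circ(S,(s.max(2)<25)&box,.008))
E
```

```text
mark w (array([0.58899268, 0.11553501]), array([0.07060854, 0.07093187]), array([0.5889357, 0.11528  ]))
tin px [174 172 172] [173 170 170] [ 71 103 148]
tin w (array([0.6544168 , 0.11680719]), array([0.04514241, 0.05082781]), array([0.65242294, 0.11780846]))
mark side (array([0.58818716, 0.11328815]), array([0.07015703, 0.07172559]), array([0.58792718, 0.11364494]))
mark scene (array([0.58707842, 0.11447684]), array([0.05678353, 0.06559789]), array([0.58736636, 0.11424386]))
```

View pics/sc4.png

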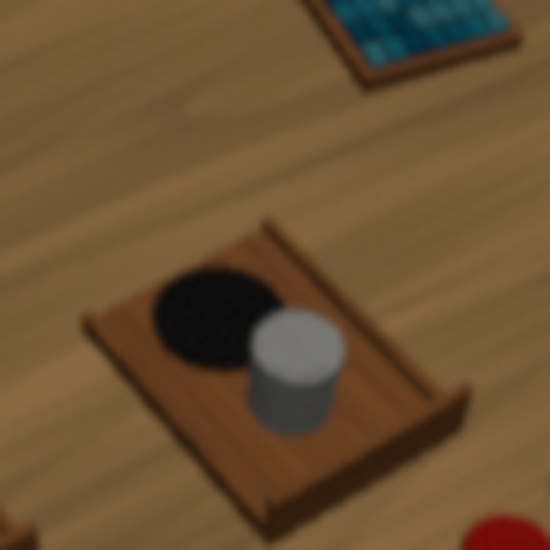

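View pics/si4.png

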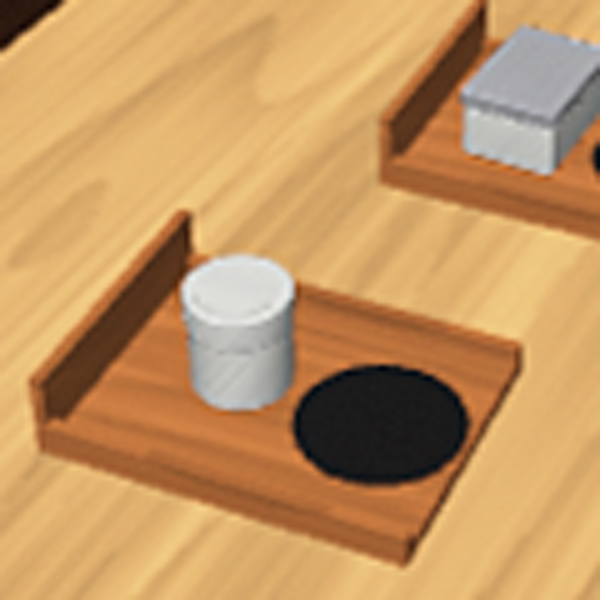

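Run:
```python
from h import *
from bench import manip,effector,viewer
import pickle
manip.move_pose([.68,.12,.31],down(np.radians(94.3-180))); manip.sleep(.4)
c,im=shot('w3'); pickle.dump(c,open('w3.pkl','wb'))
print(manip.current_clock(),manip.current_q())
crop('pics/w3.png','pics/w3c.png',180,90,380,290,3)
```

```text
15.2083 [-0.52028758  0.5138233   0.46991199  1.35961042 -0.23169238  1.32230519
 -1.54160981]
```

View pics/w3c.png

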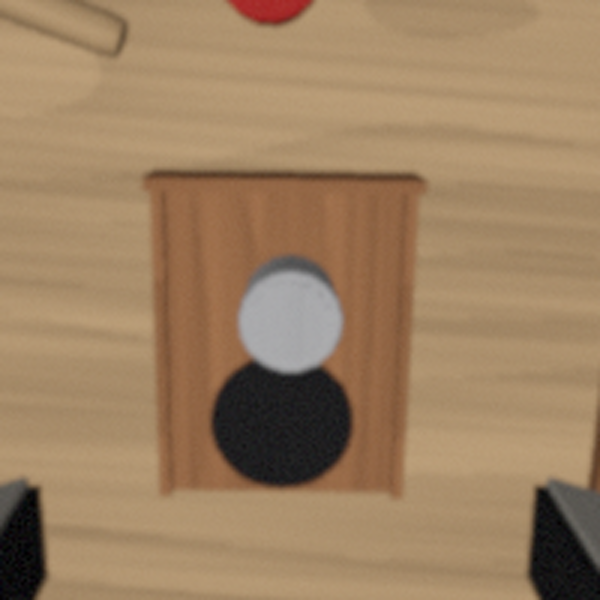

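```bash
cat >> h.py <<'E'
from scipy.optimize import least_squares
def fitc(c,mask,z,r,side=None):
    big=cv2.findContours(mask.astype(np.uint8),cv2.RETR_EXTERNAL,cv2.CHAIN_APPROX_NONE)[0]
    cn=max(big,key=cv2.contourArea)[:,0].astype(float)
    if side is not None: cn=cn[side(cn)]
    P=np.array([onz(c,u,v,z)[:2] for u,v in cn])
    s=least_squares(lambda p:np.hypot(P[:,0]-p[0],P[:,1]-p[1])-p[2],[*P.mean(0),r],loss='soft_l1',f_scale=.001)
    return s.x.round(4),np.abs(s.fun).mean().round(5),len(cn)
E
python3 - <<'E'
from h import *
import pickle
for n,mb,tb,side in (('w2',(155,215,240,305),(220,262,245,300),None),('w3',(200,256,245,305),(175,217,250,302),lambda p:p[:,1]>219)):
    c=pickle.load(open(n+'.pkl','rb')); im=cv2.imread(f'pics/{n}.png')
    a=np.zeros((420,560),bool); a[mb[0]:mb[1],mb[2]:mb[3]]=1
    for th in (55,75): print(n,'mark',fitc(c,(im.max(2)<th)&a,.008,.038,side))
    a[:]=0;a[tb[0]:tb[1],tb[2]:tb[3]]=1
    hsv=cv2.cvtColor(im,cv2.COLOR_BGR2HSV)
    for th in (125,140): print(n,'tin',fitc(c,(hsv[...,1]<50)&(im.min(2)>th)&a,.058,.024))
E
```

```text
w2 mark (array([0.589 , 0.1156, 0.0351]), np.float64(0.00038), 130)
w2 mark (array([0.5891, 0.1156, 0.0359]), np.float64(0.00034), 133)
w2 tin (array([0.6559, 0.1162, 0.0232]), np.float64(0.00042), 89)
w2 tin (array([0.656 , 0.1163, 0.0227]), np.float64(0.00035), 88)
w3 mark (array([0.5887, 0.1158, 0.0351]), np.float64(0.00047), 82)
w3 mark (array([0.5885, 0.1156, 0.0359]), np.float64(0.00034), 83)
w3 tin (array([0.6566, 0.1164, 0.0231]), np.float64(0.00035), 95)
w3 tin (array([0.6564, 0.1164, 0.0225]), np.float64(0.00032), 92)
```

Both wrist views agree to under 1 mm: mark at (0.5888, 0.1156), tin at (0.6563, 0.1163). Next I'll grasp the tin.

Run:
```python
from h import *
from bench import manip,effector,viewer
import pickle
X,Y=.6563,.1163
q=down(np.radians(94.3-180))
manip.servo_line([X,Y,.12],ori=q,vel=.2)
manip.servo_line([X,Y,.031],vel=.08)
print(manip.current_tool_pos(),manip.current_force(),manip.current_clock())
effector.close(f_grip=20)
g=manip.current_tool_pos();print('grip',g,manip.current_finger_gap(),manip.current_force())
if manip.current_finger_gap()>.04:
    manip.servo_line([g[0],g[1],.31],vel=.15)
    print('lift',manip.current_finger_gap(),manip.current_force(),manip.current_clock())
    az=np.arctan2(-.344,.447)
    manip.move_pose([.62*np.cos(az),.62*np.sin(az),.31],down(az-np.pi/2)); manip.sleep(.4)
    c,im=shot('w4'); pickle.dump(c,open('w4.pkl','wb'))
print(g,manip.current_clock(),manip.current_q(),manip.current_finger_gap())
```

```text
[0.65690148 0.11637022 0.0317043 ] [ 0.36997942 -0.28367225  0.43382697] 17.575
grip [0.65627648 0.11635436 0.03098592] 0.04768887803378006 [-0.33488618 -0.55946233  1.56129428]
lift 0.047383072469564226 [ 1.02844988  0.41891094 -1.239623  ] 20.35
[0.65627648 0.11635436 0.03098592] 22.6917 [-0.04919024  0.47893407  0.93898906  1.56551992 -0.39623648  1.29999653
 -1.2830488 ] 0.04728479233437462
```

View pics/w4.png

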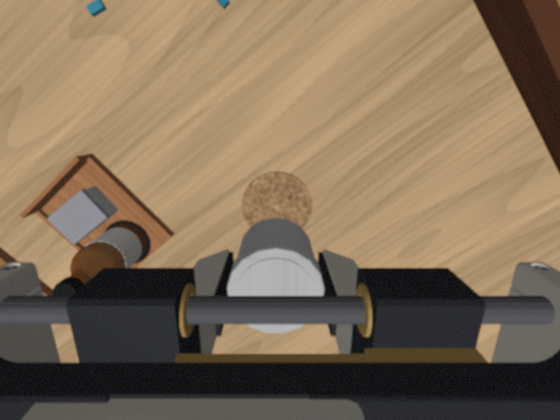

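Wrist view: the tin is held upright. The mat is at about (277,203), with its lower edge hidden behind the tin. I'll move inward a little so all of the mat shows, then fit it.

Run:
```python
from h import *
from bench import manip,effector,viewer
import pickle
az=np.arctan2(-.344,.447)
manip.servo_line([.555*np.cos(az),.555*np.sin(az),.31],vel=.15); manip.sleep(.3)
c,im=shot('w5'); pickle.dump(c,open('w5.pkl','wb'))
crop('pics/w5.png','pics/w5c.png',200,90,360,250,4)
for n,(y0,y1) in (('w4',(160,225)),('w5',(110,218))):
    c=pickle.load(open(n+'.pkl','rb')); im=cv2.imread(f'pics/{n}.png')
    hsv=cv2.cvtColor(cv2.GaussianBlur(im,(5,5),0),cv2.COLOR_BGR2HSV)
    print(n,hsv[195 if n=='w4' else 168,277],hsv[130 if n=='w4' else 110,277],hsv[180,210])
print(manip.current_clock())
```

```text
w4 [ 15 106 154] [ 17  91 182] [ 17  90 182]
w5 [ 16 104 170] [ 17  93 173] [ 17  89 183]
23.625
```

View pics/w5c.png

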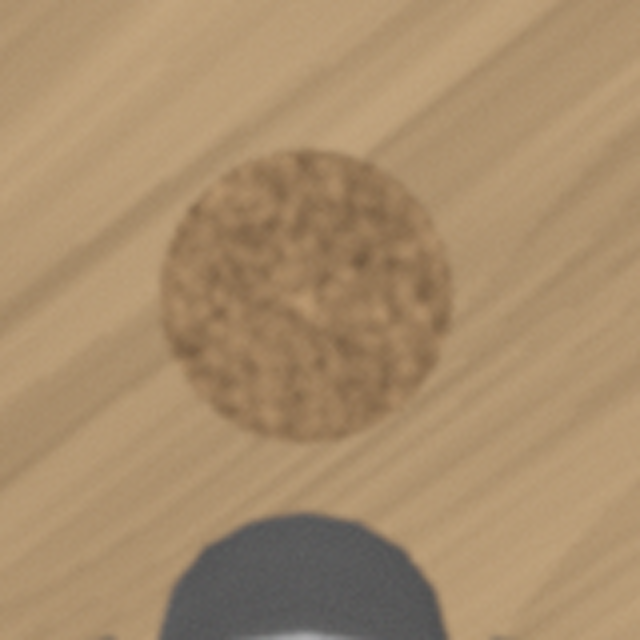

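Run:
```python
from h import *
import pickle
c=pickle.load(open('w5.pkl','rb')); im=cv2.imread('pics/w5.png')
g=lambda u,v: onz(c,200+(u+.5)/4-.5,90+(v+.5)/4-.5,.006)[:2]
a,b,d,e=g(160,294),g(453,294),g(306,147),g(306,442)
print((a+b)/2,np.linalg.norm(a-b),(d+e)/2,np.linalg.norm(d-e))
hsv=cv2.cvtColor(cv2.GaussianBlur(im,(0,0),2),cv2.COLOR_BGR2HSV).astype(int)
m=((hsv[...,1]-hsv[...,2]*.5)>17); m[:110]=0;m[212:]=0;m[:,:225]=0;m[:,325:]=0
m=cv2.morphologyEx(m.astype(np.uint8),cv2.MORPH_OPEN,np.ones((7,7)));m=cv2.morphologyEx(m,cv2.MORPH_CLOSE,np.ones((9,9)))
print(fitc(c,m,.006,.055))
o=im.copy(); cv2.drawContours(o,cv2.findContours(m,cv2.RETR_EXTERNAL,cv2.CHAIN_APPROX_NONE)[0],-1,(0,255,0),1); cv2.imwrite('pics/w5m.png',o[90:250,200:360].repeat(3,0).repeat(3,1))
```

```text
[ 0.45117604 -0.34951348] 0.10944502229239685 [ 0.44958355 -0.34805138] 0.1100756417101258
(array([ 0.4484, -0.3476,  0.0538]), np.float64(0.00062), 211)
```

View pics/w5m.png

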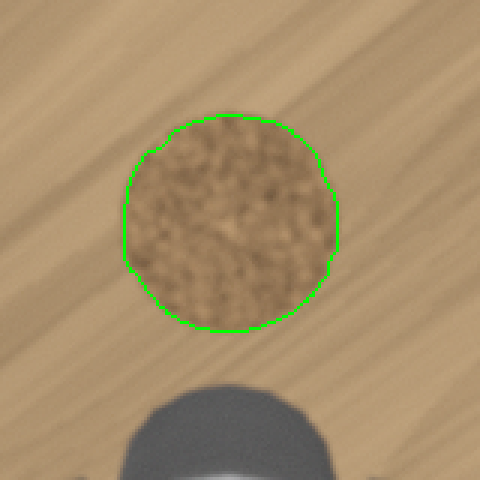

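Run:
```python
from h import *
from bench import manip,effector,viewer
X,Y=.449,-.348
manip.servo_line([X,Y,.2],vel=.2)
manip.servo_line([X,Y,.0325],vel=.1); manip.sleep(.2)
print(manip.current_tool_pos(),manip.current_force(),manip.current_clock())
z=.0325; f0=manip.current_force()[2]
for i in range(7):
    z-=.001; manip.servo_line([X,Y,z],vel=.03)
    f=manip.current_force()[2]; print(round(z,4),f)
    if f-f0>2.5: break
effector.open_jaws()
manip.servo_line([X,Y,.2],vel=.15)
print(manip.current_clock())
az=np.arctan2(Y,X)
manip.servo_line([.58*np.cos(az),.58*np.sin(az),.31],vel=.2);manip.sleep(.3)
c,im=shot('w6')
hsv=cv2.cvtColor(im,cv2.COLOR_BGR2HSV)
m=(hsv[...,1]<50)&(im.min(2)>125);m[:110]=0;m[240:]=0;m[:,:225]=0;m[:,325:]=0
print('tin',fitc(c,m,.056,.024)); print(manip.current_clock())
hsv=cv2.cvtColor(cv2.GaussianBlur(im,(0,0),2),cv2.COLOR_BGR2HSV).astype(int)
cv2.imwrite('pics/side6.png',viewer.get_image('side')[:,:,::-1]); cv2.imwrite('pics/scene6.png',viewer.get_image('scene')[:,:,::-1])
crop('pics/w6.png','pics/w6c.png',200,90,360,250,4)
crop('pics/side6.png','pics/si6c.png',340,100,440,220,5)
```

```text
[ 0.44922424 -0.34804497  0.03282648] [ 0.28726688 -0.47789708 -0.87848608] 26.35
0.0315 -1.7389710757187355
0.0305 -2.363676062543324
0.0295 -2.3981530568384137
0.0285 4.5888206627849
29.5167
tin (array([ 0.4493, -0.348 ,  0.0231]), np.float64(0.0003), 95)
30.5667
```

View pics/w6c.png

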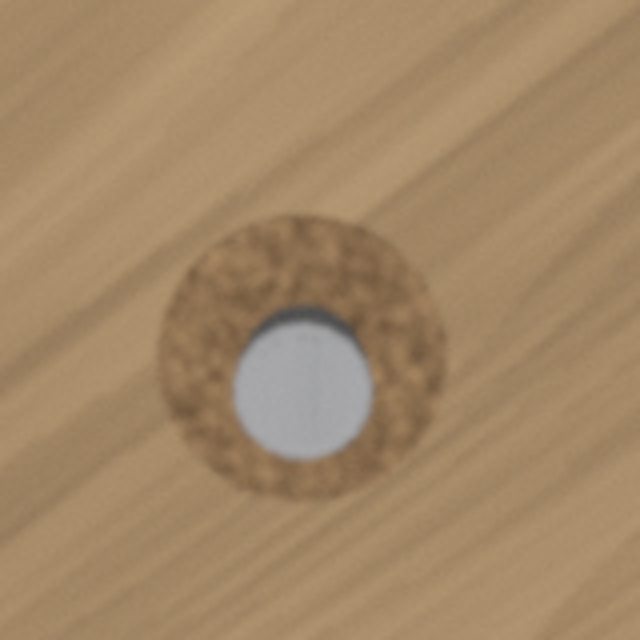

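View pics/side6.png

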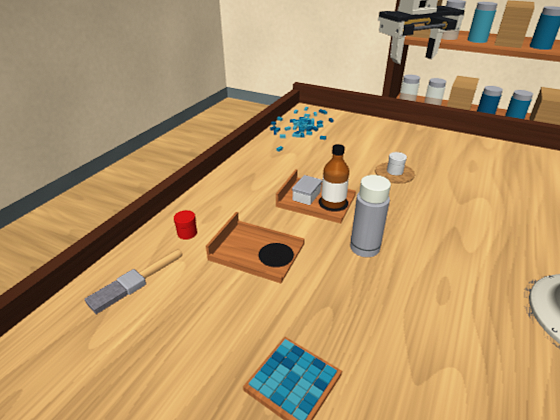

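Run:
```python
from h import *
from bench import manip,effector,viewer
import pickle
c=viewer.get_calibration('wrist')
g=lambda u,v: onz(c,200+(u+.5)/4-.5,90+(v+.5)/4-.5,.006)[:2]
a,b,d,e=g(158,356),g(447,356),g(303,213),g(303,498)
print('mat',(a+b)/2,np.linalg.norm(a-b),(d+e)/2,np.linalg.norm(d-e))
q=down(np.radians(94.3-180))
print(manip.solve_ik([.44,0,.31],q),manip.solve_ik([.425,0,.15],q))
```

```text
mat [ 0.45168838 -0.35007315] 0.10955076730330036 [ 0.45019927 -0.34916936] 0.10951993726816882
[-0.9511834  -0.02526943  0.8880969   1.97479264  0.02117934  1.18282283
 -1.56700342] [-0.92675836  0.27455053  0.98709263  2.19593094 -0.3155047   0.81695016
 -1.23329585]
```

The tin sits within about 1.5 mm of the mat centre. Next is the canister.

Run:
```python
from h import *
from bench import manip,effector,viewer
import pickle
q=down(np.radians(94.3-180))
manip.move_pose([.445,0,.31],q); manip.sleep(.4)
c,im=shot('w7'); pickle.dump(c,open('w7.pkl','wb'))
print(manip.current_clock(),manip.current_tool_pos(),[im[y,270] for y in (180,213,230)])
```

```text
32.45 [ 4.45052833e-01 -3.27958165e-04  3.09966570e-01] [array([130, 125, 124], dtype=uint8), array([177, 185, 184], dtype=uint8), array([175, 184, 184], dtype=uint8)]
```

View pics/w7.png

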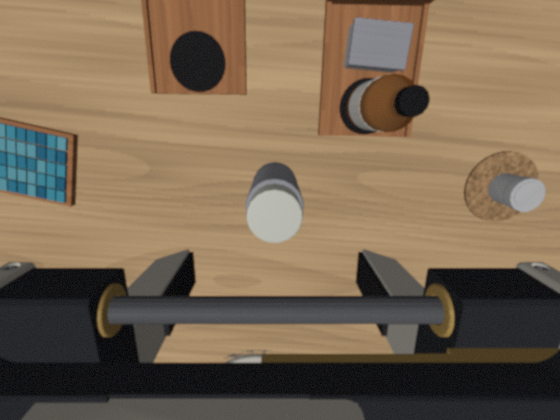

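Run:
```python
from h import *
import pickle
c=pickle.load(open('w7.pkl','rb')); im=cv2.imread('pics/w7.png')
for th in (150,160,168):
    m=(cv2.GaussianBlur(im,(0,0),1).min(2)>th)&((im[...,2].astype(int)-im[...,0])<25);m[:175]=0;m[248:]=0;m[:,:240]=0;m[:,310:]=0
    print(fitc(c,m,.170,.029))
```

```text
(array([ 0.4295, -0.0005,  0.0272]), np.float64(0.00028), 149)
(array([ 0.4295, -0.0005,  0.0267]), np.float64(0.00027), 145)
(array([ 4.296e-01, -4.000e-04,  2.600e-02]), np.float64(0.00024), 141)
```

Run:
```python
from h import *
from bench import manip,effector,viewer
X,Y=.4295,-.0005
manip.servo_line([X,Y,.22],vel=.15)
manip.servo_line([X,Y,.145],vel=.08);manip.sleep(.2)
print(manip.current_tool_pos(),manip.current_force(),manip.current_clock())
effector.close(f_grip=30)
g=manip.current_tool_pos();print('grip',g,manip.current_finger_gap(),manip.current_force())
assert manip.current_finger_gap()>.05
manip.servo_line([X,Y,.22],vel=.12)
M=[.5888,.1156]
manip.servo_line([*M,.22],vel=.2)
z=g[2]+.008+.004
manip.servo_line([*M,z],vel=.08); manip.sleep(.2)
f0=manip.current_force()[2]; print(manip.current_tool_pos(),manip.current_finger_gap(),f0,manip.current_clock())
for i in range(8):
    z-=.001; manip.servo_line([*M,z],vel=.03)
    f=manip.current_force()[2]; print(round(z-g[2],4),f)
    if f-f0>2.5: break
effector.open_jaws()
manip.servo_line([*M,.26],vel=.15)
manip.servo_line([.605,.1156,.33],vel=.2); manip.sleep(.3)
c,im=shot('w8')
for th in (150,160):
    m=(cv2.GaussianBlur(im,(0,0),1).min(2)>th)&((im[...,2].astype(int)-im[...,0])<25);m[:175]=0;m[248:]=0;m[:,:240]=0;m[:,310:]=0
    print('cap',fitc(c,m,.178,.029))
print(manip.current_clock())
cv2.imwrite('pics/side8.png',viewer.get_image('side')[:,:,::-1]); cv2.imwrite('pics/scene8.png',viewer.get_image('scene')[:,:,::-1])
crop('pics/side8.png','pics/si8c.png',200,170,320,290,5);crop('pics/scene8.png','pics/sc8c.png',260,130,370,240,5)
```

```text
[ 4.29854564e-01 -3.45698717e-04  1.45395192e-01] [-0.87978757  0.68285485 -0.05602733] 34.5
grip [ 0.42951537 -0.00048224  0.14501005] 0.05773351601150698 [0.11938096 0.06184262 0.47814623]
[0.58924266 0.11570107 0.15763912] 0.0575096678406057 -2.4768647738328458 38.1833
0.011 -2.3671306883133125
0.01 -2.8699379065024924
0.009 -3.0760498256157485
0.008 -1.4729129572357336
0.007 5.216281285422371
cap (array([0.5891, 0.1155, 0.0273]), np.float64(0.00029), 144)
cap (array([0.5892, 0.1156, 0.0267]), np.float64(0.00027), 142)
41.9083
```

View pics/si8c.png

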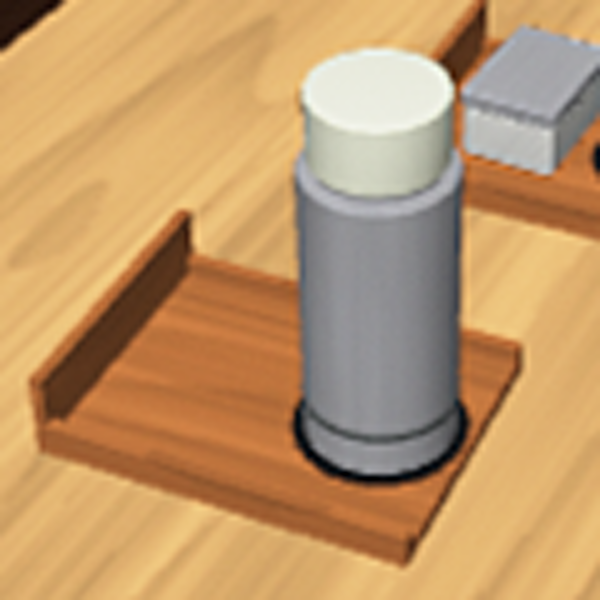

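View pics/sc8c.png

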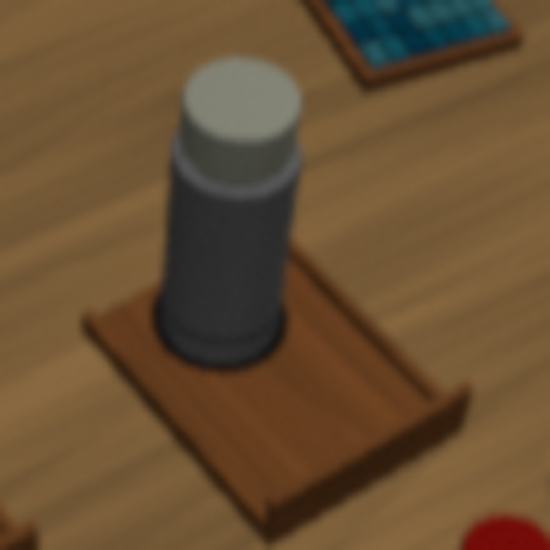

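View pics/w8.png

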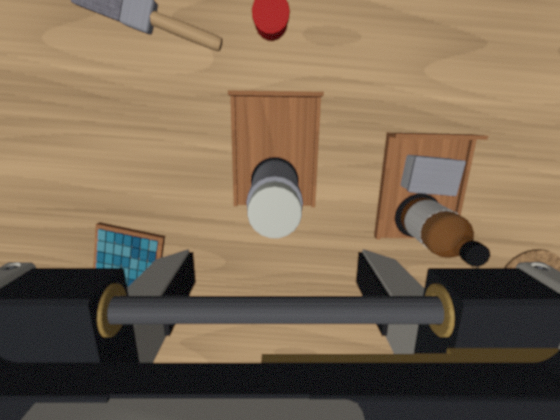

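The canister is upright with an even black ring around its base: about 6 px left and right at columns 297 and 467 of the side crop, and about 10 px at the front. The scene crop shows the same. The hand is well clear, so I'm handing in.

Run:
```python
from bench import manip
print(manip.current_clock(),manip.current_force()); manip.hand_in()
```

```text
42.0083 [0.12661143 0.5076361  1.62526978]
the job is handed in; nothing more can be done
```

The job is done and handed in at 42 s, under the 72 s limit. I set the canister aside on the empty bench, stood the tin on the cork mat, then stood the canister back on the black mark. Both look upright in the last pictures.

- **Canister:** the last wrist view puts its cap at (0.589, 0.1155), against (0.5888, 0.1156) measured for the mark. An even black ring shows round its base in both the side and scene pictures.
- **Tin:** it measured (0.4493, -0.348), about 1.5 mm from the mat's centre.
- **Clearance and force:** the open gripper was well clear of everything at hand-in. The highest force I read was about 6 N, at touch-down, though I only took readings between moves.
- **Disagreements:** on single points picked by hand, the scene and side cameras differed by up to about 1 cm, so I relied on the wrist camera. The side camera put the mark about 2 mm from the wrist camera's value. On the first grasp I held the canister about 4 mm off-centre, so I measured it again and re-gripped before putting it back.

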